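# Restock the desk tray by its silhouettes

### The arm

A 7-joint arm with a two-finger parallel gripper is mounted at the origin on the work surface; the furniture and walls round the work are solid. World frame = base frame: x ahead of the robot, y to its left, z up, the work surface at z = 0. Lengths are in m, angles in rad, forces in N, time in s.
With the tool pointing down it reaches from about 0.4 to 0.875 m from the base axis. Payload 19.3 kg.
Tool frame: the origin (TCP) lies between the finger pads; the fingertips stand 17 mm ahead of it and the grasp point (between the pads) lies 2 mm behind it; x points along the fingers, z is the direction in which the jaws open and shut, and the axes are right-handed (so a half turn about x gives the same grasp; the last joint's range is limited). The gripper opens to 85 mm and grips with 20 to 120 N. Pads are 22 mm wide; open, the fingers measure 114 mm over their backs; the gripper's body (76 mm by 85 mm) begins 54 mm behind the grasp point. The pads swing forward as they close: fully open they stand 13 mm farther back than shut.
Start: joints at [1.27, 0.521, -0.036, 1.599, 0.021, 1.021, -0.113], TCP at [0.143, -0.608, 0.248] pointing down, gripper open.
Joint ranges: [-2.91, 2.91], [-0.3, 2.13], [-1.5, 1.42], [0.17, 2.43], [-1.26, 4.41], [0.16, 1.93], [-2.52, 2.52]. Speed limits (rad/s): [1.89, 1.89, 2.39, 2.39, 3.01, 3.01, 3.01].

### API

Orientations are given as a 3x3 rotation matrix whose columns are the frame's x, y, z axes.
In Python, from bench import get_state, read_camera, hand_in, cut_out, pinpoint gives the robot as it stands. The module is installed in compiled form; this text tells all that it offers.
- The arm moves only by the tool drive_tool, never from a script. Its argument "deltas" is one flat list of numbers, 5 for each row, row after row: the opening in per cent of the stroke, from 0 (shut) to 100 (fully open), then the shift along the tool's x, y, z in cm, then the turn about the tool's x in degrees. A call has 1 to 5 rows; each row is the pose to reach, as a shift and turn from the pose commanded when the call began, along the tool's axes at that moment; what a row does not reach only later rows make up. A row lasts 1/12 s, in which the tool goes at most 41.7 mm and 7.16 degrees, less where a joint would pass 70% of its speed; a pose out of reach is approached as far as the arm can. A call with a gripper value outside its range is refused whole. The fingers move at their own pace and stop on an object; "newtons" is the grip in N (left out, the last holds). Time passes only in rows, so rows that repeat a pose let the fingers close. It gives the time, the measured TCP pose, the force and the opening at its end, in the units of the state.
- get_state(): the state, without advancing time (a new reading comes with each control period).
- read_camera(name): name is "scene" or "side" or "wrist"; returns a dict with "color" (480x640x3 uint8, red, green, blue), "intrinsics" (3x3 intrinsics, pixels), "R" (3x3) and "t" (3): a world point X has camera coordinates R X + t. Camera axes: x right, y down, z forward; pixel columns grow to the right and rows downward; lengths in m; the calibration is good to about 2 mm. A picture is of the moment at which its call begins. There is no depth.
- hand_in(): hands the job in, once; it reports no verdict.
Trained networks look in a picture, given as the dict that the camera call returned (one of the last four; its "shot" number tells which), for a name from the list of things; names that differ only in an ending like _2 or _b are one class to them, and where a whole thing is asked for, a point or a joint stands for the part that bears it (a point fixed in the world has none). Each returns a list of dicts, best first, with "score" (0 to 1); they miss things now and then, are a little off and sometimes report something else, mostly with a low value. They report only what shows in the picture. A call takes as long as a camera call. They do not tell look-alikes from the thing itself.
- cut_out(picture, thing): "region" (480x640 bool, what is visible of it).
- pinpoint(picture, thing): "location" ([x, y, z] in m, in world coordinates, good to about 4 mm: a listed point, or the origin of a listed thing).
The state is a dict: "t": time; "joint_positions": joint angles; "qd": joint speeds; "joint_efforts": joint torques, N m; "eef_pos": TCP position; "tcp_rot": TCP orientation; "contact_force": force on the tool from outside, world axes, zero at the start; "wrist_torque": the same for the moment, N m; "finger_gap": opening from 0.0 (shut) to 1.0 (fully open).
Only numpy, scipy, OpenCV 4.12 (cv2) and the standard library are available. Lean on these libraries where they do the work, as an engineer would, in place of code of your own. Each camera call takes 0.05 s, during which the arm holds its last target. There are 200 camera calls.

### The job

Tidy the stationery back into the shadow tray: lay the eraser on the blue insert, stand the date stamp on the green one and lay the white call remote with its buttons up on the white one, each squarely on its printed silhouette (either way round). Last of all, because it is tall, stand the glue stick upright on the disc of the yellow insert. The red lead packet and the black eye loupe do not belong in the tray: leave them where they are.

Things in the scene. Friction and masses are not known exactly. Their poses are not given: they have to be found in the camera images.
- eraser_mid (a point): Eraser in a blue card sleeve with a white end, 22 x 50 x 12 mm high, about 18 g, lying flat on the desk. Point: its centre, 6 mm above its underside. x across its 22 mm width, y along its 50 mm length, z up.
- date_stamp_mid (a point): Small black date stamp with a green top, standing on its base. Base 26 x 46 mm and 12 mm high; above it a narrower body 20 x 36 mm up to 38 mm. About 30 g. Point: its centre, 19 mm above its underside. x across the 26 mm width, y along the 46 mm length, z up.
- call_remote_mid (a point): White call remote with four round blue buttons, 62 x 40 mm, 11 mm high (13 mm over the buttons), about 30 g, lying flat. Point: its centre, 5.5 mm above its underside. x along its 62 mm length, y across its 40 mm width, z up.
- glue_mid (a point): Yellow and green glue stick standing upright, round, 26 mm in diameter and 84 mm tall, about 30 g. Point: its centre, 42 mm above its foot. z along it, up.
- lead_packet_mid (a point): Small red packet of leads, 26 x 62 x 11 mm high, loose; much like the eraser in size but does not belong in the tray. Stays where it is. Point: its centre, 5.5 mm above its underside. y along its length.
- eye_loupe_mid (a point): Black round eye loupe standing on its flared cup, 42 mm in diameter and 30 mm high, loose, does not belong in the tray. Stays where it is. Point: its centre, 15 mm above its underside.
- blue_insert_mid (a point): Blue square insert, 87 x 87 mm and 5 mm thick, fixed; one of four lying edge to edge, two by two, in a shallow dark tray (188 x 188 mm, its rim 14 mm above the desk and 5 mm above the inserts). The inserts change places within the tray from start to start. Point: centre of its top face, 9 mm above the desk. z up; x and y run along the tray's sides. Printed flat in its middle is a black silhouette of the eraser: an oblong 22 mm along x by 50 mm along y.
- green_insert_mid (a point): Green square insert, 87 x 87 mm and 5 mm thick, fixed; one of four lying edge to edge, two by two, in a shallow dark tray (188 x 188 mm, its rim 14 mm above the desk and 5 mm above the inserts). The inserts change places within the tray from start to start. Point: centre of its top face, 9 mm above the desk. z up; x and y run along the tray's sides. Printed flat in its middle is a black silhouette of the date stamp's base: an oblong 26 mm along x by 46 mm along y.
- white_insert_mid (a point): White square insert, 87 x 87 mm and 5 mm thick, fixed; one of four lying edge to edge, two by two, in a shallow dark tray (188 x 188 mm, its rim 14 mm above the desk and 5 mm above the inserts). The inserts change places within the tray from start to start. Point: centre of its top face, 9 mm above the desk. z up; x and y run along the tray's sides. Printed flat in its middle is a black silhouette of the call remote: an oblong 62 mm along x by 40 mm along y.
- yellow_insert_mid (a point): Yellow square insert, 87 x 87 mm and 5 mm thick, fixed; one of four lying edge to edge, two by two, in a shallow dark tray (188 x 188 mm, its rim 14 mm above the desk and 5 mm above the inserts). The inserts change places within the tray from start to start. Point: centre of its top face, 9 mm above the desk. z up; x and y run along the tray's sides. Printed flat in its middle is a black silhouette of the glue stick's foot: a disc 27 mm in diameter.
There are look-alikes about, which are no part of the job. There is more than one size of the part that bears call_remote_mid; the job needs the middle-sized.

How it is judged:
By the outcome, as a careful person would: the job done as asked, in the order asked, and still so for the second after the job is handed in, with the robot touching nothing.
It also fails if it takes over 122 s, if anything falls off the work surface, if the arm or the gripper's body presses on something with over 40 N, if the wrist force passes 120 N, or if a joint passes its speed limit or range.

## Working session

There is one attempt and no reset: what is moved stays moved. The work goes in short steps, Python scripts to look and compute and a tool call to move; the robot and the scene stay as the last step left them, time stands still between calls to the robot, and variables do not carry over. Pictures are saved under pics/ and viewed, about 12 in all and at most 16, crops included, and the job is handed in when it is done.

Besides the shell and the picture viewer there is one more tool, called after "Emit:" as name(argument=value, ...) on one line, values as JSON. drive_tool: Moves the arm, as the interface text tells. Its arguments: {"type":"object","properties":{"deltas":{"type":"array"},"newtons":{"type":"number"}},"required":["deltas"]}

```bash
mkdir -p pics; ls
python3 - <<'E'
from bench import *
import cv2,numpy as np
s=get_state();print(s['t'],s['eef_pos'],np.round(s['tcp_rot'],3).tolist(),s['finger_gap'])
for n in ['scene','side']:
    p=read_camera(n);cv2.imwrite(f'pics/{n}0.png',p['color'][:,:,::-1])
    print(n,np.round(p['R'],3).tolist(),p['t'])
    for th in ['eraser_mid','date_stamp_mid','call_remote_mid','glue_mid','lead_packet_mid','eye_loupe_mid','blue_insert_mid','green_insert_mid','white_insert_mid','yellow_insert_mid']:
        for d in pinpoint(p,th)[:4]:
            X=np.array(d['location']);c=p['intrinsics']@(p['R']@X+p['t']);print(th,round(d['score'],2),X.round(3),(c[:2]/c[2]).round())
E
```

```text
pics
0.0 [ 0.14284101 -0.60812973  0.2477209 ] [[-0.0, 0.973, 0.229], [0.001, 0.229, -0.973], [-1.0, -0.0, -0.001]] 0.9977839860517016
scene [[0.694, -0.72, -0.013], [-0.543, -0.511, -0.666], [0.473, 0.47, -0.746]] [-0.20636275  0.43743159  1.24288873]
call_remote_mid 0.59 [0.382 0.702 0.01 ] [190. 206.]
call_remote_mid 0.39 [0.515 0.386 0.003] [281. 232.]
lead_packet_mid 0.47 [0.516 0.381 0.003] [283. 233.]
blue_insert_mid 0.6 [ 0.563 -0.226  0.01 ] [446. 332.]
side [[-0.037, -0.999, -0.009], [-0.85, 0.036, -0.526], [0.526, -0.012, -0.85]] [0.24146133 0.4724877  0.88987085]
eraser_mid 0.74 [0.446 0.141 0.006] [346. 280.]
eraser_mid 0.24 [0.638 0.312 0.014] [280. 220.]
date_stamp_mid 0.6 [0.688 0.125 0.022] [345. 201.]
date_stamp_mid 0.33 [ 0.566 -0.138  0.011] [445. 236.]
call_remote_mid 0.67 [0.517 0.385 0.008] [252. 259.]
call_remote_mid 0.66 [0.492 0.288 0.009] [289. 266.]
glue_mid 0.65 [0.422 0.284 0.04 ] [290. 285.]
glue_mid 0.43 [0.636 0.316 0.014] [278. 220.]
lead_packet_mid 0.74 [0.554 0.21  0.005] [318. 246.]
eye_loupe_mid 0.69 [0.639 0.313 0.015] [279. 219.]
blue_insert_mid 0.93 [ 0.563 -0.225  0.006] [477. 237.]
green_insert_mid 0.59 [ 0.476 -0.224  0.012] [485. 264.]
green_insert_mid 0.4 [ 0.563 -0.136  0.01 ] [444. 238.]
white_insert_mid 0.85 [ 0.472 -0.136  0.007] [451. 267.]
yellow_insert_mid 0.97 [ 0.564 -0.138  0.01 ] [445. 237.]
yellow_insert_mid 0.16 [0.515 0.386 0.006] [252. 261.]
```

View pics/side0.png

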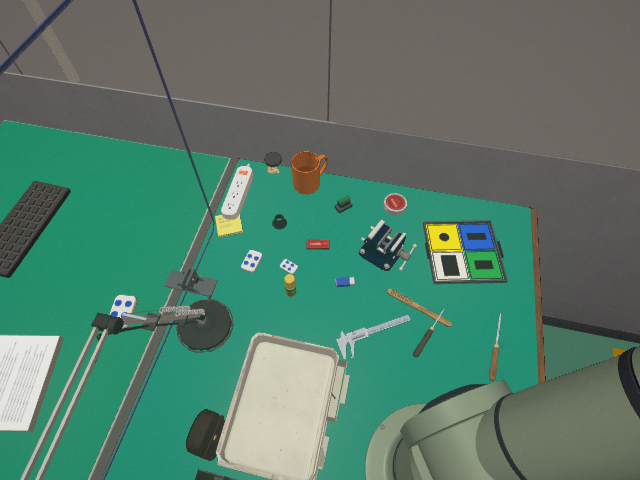

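View pics/scene0.png

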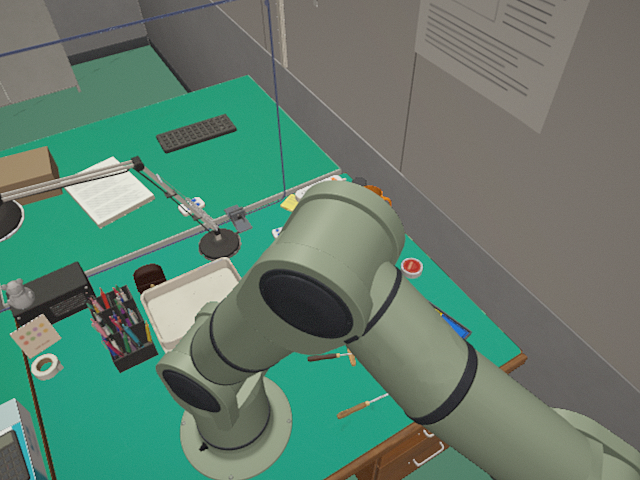

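Emit:
drive_tool(deltas=[100,0,3.2,-2.3,7,100,0,6.4,-4.6,13.2,100,0,9.6,-6.9,13.2,100,0,12.8,-9.2,13.2,100,0,16,-11.5,13.2])

```text
t: 1.52
eef_pos: [0.2733, -0.4583, 0.2484]
tcp_rot: [[0.0, 1.0, 0.0], [-0.0, 0.0, -1.0], [-1.0, 0.0, 0.0]]
contact_force: [0.6, -0.8, -0.1]
finger_gap: 0.998
```

```bash
cat > h.py <<'E'
from bench import *
import cv2,numpy as np
def st():
    s=get_state();R=np.array(s['tcp_rot'])
    print('t',round(s['t'],2),'p',np.round(s['eef_pos'],4),'zang',round(np.degrees(np.arctan2(R[1,2],R[0,2])),2),'xz',R[2,0].round(3),'q',np.round(s['joint_positions'],2),'F',np.round(s['contact_force'],1),'gap',round(s['finger_gap'],3));return s
def ray(p,uv,z):
    R,t,K=map(np.array,(p['R'],p['t'],p['intrinsics']));c=-R.T@t;d=R.T@np.linalg.solve(K,[*uv,1.]);return c+d*(z-c[2])/d[2]
def proj(p,X):
    c=p['intrinsics']@(p['R']@np.array(X)+p['t']);return c[:2]/c[2]
def rect(p,x0,x1,y0,y1,z,s):
    """top view at height z, s px/m; up = +x, left = +y"""
    w=np.float32([[x1,y1],[x1,y0],[x0,y0],[x0,y1]]);src=np.float32([proj(p,[a,b,z]) for a,b in w])
    W,H=int((y1-y0)*s),int((x1-x0)*s);dst=np.float32([[0,0],[W,0],[W,H],[0,H]])
    return cv2.warpPerspective(p['color'],cv2.getPerspectiveTransform(src,dst),(W,H))[:,:,::-1]
def box(p,th,z,n=3):
    for d in cut_out(p,th)[:n]:
        m=np.array(d['region'],np.uint8);v,u=np.nonzero(m)
        if len(u)<15: continue
        cs,_=cv2.findContours(m,cv2.RETR_EXTERNAL,cv2.CHAIN_APPROX_NONE);c=max(cs,key=cv2.contourArea)[:,0]
        P=np.float32([ray(p,q,z)[:2] for q in c])*1000
        (cx,cy),(a,b),_=r=cv2.minAreaRect(P);bp=cv2.boxPoints(r);e=max((bp[1]-bp[0],bp[2]-bp[1]),key=np.linalg.norm)
        print(th,round(d['score'],2),'c(mm)',round(cx,1),round(cy,1),'size',round(max(a,b),1),round(min(a,b),1),'long axis deg',round(np.degrees(np.arctan2(e[1],e[0]))%180,1),'px',u.min(),u.max(),v.min(),v.max())
E
python3 -c "
from h import *
st();p=read_camera('side')
for z in [0.01]:
  for n in ['call_remote_mid','eraser_mid','date_stamp_mid','lead_packet_mid']: box(p,n,z)
"
```

```text
t 1.52 p [ 0.2733 -0.4583  0.2484] zang -89.99 xz -1.0 q [ 0.94  0.38 -0.03  1.84  0.01  0.92 -0.66] F [ 0.6 -0.8 -0.1] gap 0.998
call_remote_mid 0.89 c(mm) 398.0 700.9 size 60.5 56.6 long axis deg 87.6 px 110 136 295 327
call_remote_mid 0.72 c(mm) 491.5 288.0 size 44.1 28.6 long axis deg 54.1 px 281 297 260 273
eraser_mid 0.45 c(mm) 441.4 144.5 size 50.8 25.1 long axis deg 94.6 px 335 355 277 286
date_stamp_mid 0.66 c(mm) 690.2 131.5 size 55.7 45.0 long axis deg 118.7 px 335 351 195 211
lead_packet_mid 0.76 c(mm) 555.5 210.0 size 51.5 28.5 long axis deg 87.5 px 308 327 240 249
```

Emit:
drive_tool(deltas=[100,0,2.5,-2.8,0,100,0,5,-5.6,0,100,0,7.5,-8.4,0,100,0,10,-11.2,0,100,0,12.4,-13.9,0])

```text
t: 2.18
eef_pos: [0.3968, -0.3205, 0.2483]
tcp_rot: [[0.0, 1.0, -0.002], [-0.0, -0.002, -1.0], [-1.0, 0.0, 0.0]]
contact_force: [-0.1, -0.9, -0.9]
finger_gap: 1.001
```

Emit:
drive_tool(deltas=[100,0,2.5,-2.8,0,100,0,5,-5.6,0,100,0,7.5,-8.4,0,100,0,10,-11.2,0,100,0,10,-13.9,0])

```text
t: 2.6
eef_pos: [0.4997, -0.1807, 0.248]
tcp_rot: [[0.002, 1.0, 0.0], [0.0, 0.0, -1.0], [-1.0, 0.002, -0.0]]
contact_force: [-0.5, 1.0, -1.2]
finger_gap: 1.0
```

```bash
python3 -c "
from h import *
st();p=read_camera('wrist');print(np.round(p['R'],3).tolist(),p['t'],-np.array(p['R']).T@p['t'],p['intrinsics'][0][0])
cv2.imwrite('pics/w1.png',p['color'][:,:,::-1])
for n in ['blue','green','white','yellow']:
  print(n,[(round(d['score'],2),np.round(d['location'],4)) for d in pinpoint(p,n+'_insert_mid')[:2]])
"
```

```text
t 2.6 p [ 0.4997 -0.1807  0.248 ] zang -89.97 xz -1.0 q [ 0.35  0.38 -0.15  1.84  0.07  0.93 -1.4 ] F [-0.5  1.  -1.2] gap 1.0
[[0.0, -1.0, -0.001], [-0.946, -0.001, 0.325], [-0.325, 0.001, -0.946]] [-0.18021003  0.43039103  0.54333779] [ 0.58361773 -0.18046277  0.37383363] 379.4222085293949
blue [(0.78, array([ 0.558 , -0.2256,  0.0087]))]
green [(0.9, array([ 0.4735, -0.2214,  0.012 ]))]
white [(0.72, array([ 0.4759, -0.1322,  0.01  ]))]
yellow [(0.66, array([ 0.5638, -0.1361,  0.0077]))]
```

View pics/w1.png

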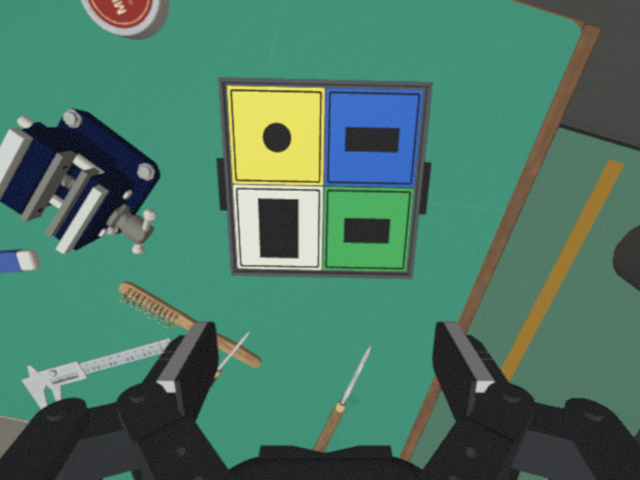

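```bash
cat >> h.py <<'E'
def sil(p):
    x0,x1,y0,y1,s=.41,.63,-.30,-.06,3000
    g=cv2.cvtColor(np.ascontiguousarray(rect(p,x0,x1,y0,y1,.009,s)),cv2.COLOR_BGR2GRAY)
    cs,_=cv2.findContours((g<45).astype(np.uint8),cv2.RETR_LIST,cv2.CHAIN_APPROX_NONE)
    for c in cs:
        a=cv2.contourArea(c)/s/s*1e6
        if 400<a<3500:
            (u,v),(w,h),an=cv2.minAreaRect(c);print('sil',np.round([x1-v/s,y1-u/s],4),'mm',np.round([w/s*1e3,h/s*1e3],1),'ang',round(an,1),'area',round(a))
E
python3 -c "
from h import *
p=read_camera('wrist');sil(p)
p=read_camera('side');sil(p)
cv2.imwrite('pics/s1.png',rect(p,.37,.77,.05,.45,0.01,1500))
cv2.imwrite('pics/r1.png',rect(p,.35,.45,.6,.8,0.01,2000))
"
```

```text
sil [ 0.4753 -0.2214] mm [42.7 23.1] ang 1.4 area 921
sil [ 0.4772 -0.1331] mm [36.1 58.2] ang 1.2 area 2032
sil [ 0.5633 -0.2232] mm [47.1 19.5] ang 1.2 area 818
```

View pics/s1.png

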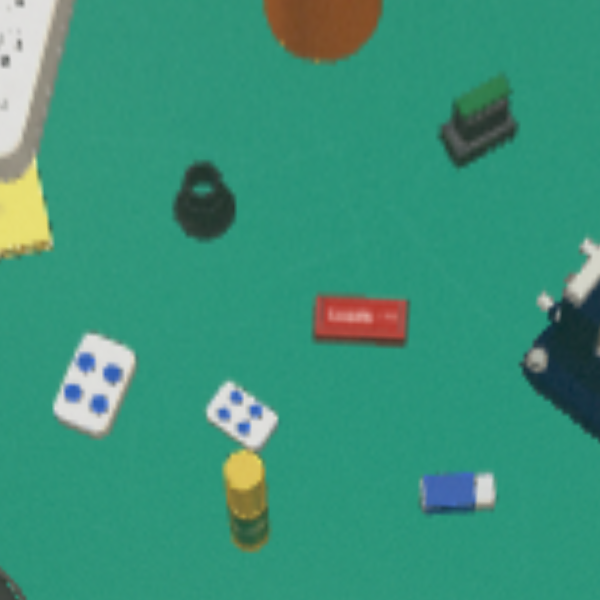

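Emit:
drive_tool(deltas=[60,0,-0.6,-3.3,-7,60,0,-1.2,-6.6,-14,60,0,-1.8,-9.9,-21,60,0,-2.4,-13.1,-28,60,0,-2.8,-16.2,-35])

```text
t: 3.37
eef_pos: [0.4676, -0.0195, 0.2485]
tcp_rot: [[0.0, 0.817, 0.577], [-0.0, 0.577, -0.817], [-1.0, 0.0, 0.0]]
contact_force: [1.1, -0.2, -0.3]
finger_gap: 0.603
```

Emit:
drive_tool(deltas=[60,0,1.4,-3,-7,60,0,2.8,-6,-14,60,0,4.2,-9,-21,60,0,5.6,-12,-28,60,0,7,-14.9,-35])

```text
t: 3.78
eef_pos: [0.44, 0.1428, 0.2486]
tcp_rot: [[0.001, 0.338, 0.941], [-0.0, 0.941, -0.338], [-1.0, 0.0, 0.001]]
contact_force: [1.1, -0.1, -1.0]
finger_gap: 0.599
```

Emit:
drive_tool(deltas=[60,0,0,0,-7,60,0,0,0,-14,60,0,0,0,-20,60,0,0,0,-20])

```text
t: 4.12
eef_pos: [0.4405, 0.1414, 0.2483]
tcp_rot: [[-0.0, -0.004, 1.0], [-0.0, 1.0, 0.004], [-1.0, -0.0, -0.0]]
contact_force: [0.8, 0.8, -0.2]
finger_gap: 0.601
```

```bash
python3 -c "
from h import *
st();p=read_camera('wrist')
cv2.imwrite('pics/w2.png',p['color'][:,:,::-1])
box(p,'eraser_mid',.008);box(p,'call_remote_mid',.009);box(p,'glue_mid',.042);box(p,'lead_packet_mid',.008)
for n in ['eraser','glue','call_remote']:
  print(n,[(round(d['score'],2),np.round(d['location'],4)) for d in pinpoint(p,n+'_mid')[:2]])
"
```

```text
t 4.12 p [0.4405 0.1414 0.2483] zang 0.23 xz -1.0 q [ 0.07  0.31 -0.62  1.99  0.23  0.91 -0.66] F [ 0.8  0.8 -0.2] gap 0.601
eraser_mid 0.82 c(mm) 441.9 144.4 size 50.6 21.7 long axis deg 93.0 px 315 338 178 228
call_remote_mid 0.62 c(mm) 493.7 287.8 size 45.3 29.0 long axis deg 53.8 px 362 413 8 69
call_remote_mid 0.34 c(mm) 557.4 209.2 size 62.4 29.4 long axis deg 87.2 px 433 472 99 169
glue_mid 0.66 c(mm) 441.6 152.3 size 46.2 20.4 long axis deg 90.9 px 315 338 177 228
lead_packet_mid 0.94 c(mm) 557.2 209.3 size 62.3 28.7 long axis deg 86.7 px 433 471 99 169
eraser [(0.97, array([0.4404, 0.1441, 0.0049]))]
glue [(0.87, array([0.4185, 0.2839, 0.0431]))]
call_remote [(0.87, array([0.4925, 0.2903, 0.0062]))]
```

View pics/w2.png

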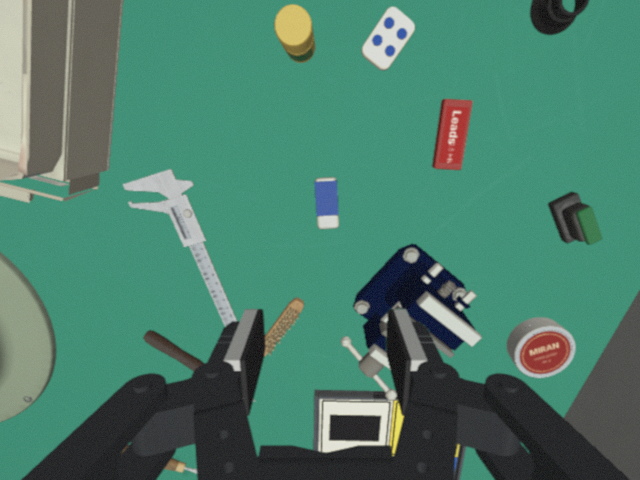

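Emit:
drive_tool(deltas=[60,4,0.25,0.05,-2.8,60,8,0.25,0.05,-2.8,60,12,0.25,0.05,-2.8,60,16,0.25,0.05,-2.8,60,19.5,0.25,0.05,-2.8])

```text
t: 4.93
eef_pos: [0.4399, 0.1447, 0.0512]
tcp_rot: [[-0.001, -0.048, 0.999], [0.0, 0.999, 0.048], [-1.0, 0.0, -0.001]]
contact_force: [1.8, 0.3, -0.1]
finger_gap: 0.598
```

Emit:
drive_tool(deltas=[60,2,0,0,0,60,3,0,0,0,60,3.45,0,0,0,60,3.45,0,0,0])

```text
t: 5.27
eef_pos: [0.4406, 0.1451, 0.0188]
tcp_rot: [[-0.0, -0.049, 0.999], [-0.0, 0.999, 0.049], [-1.0, -0.0, -0.0]]
contact_force: [-0.2, -1.0, 0.4]
finger_gap: 0.596
```

Emit:
drive_tool(deltas=[20,0,0,0,0,15,0,0,0,0,15,0,0,0,0,15,0,0,0,0,15,0,0,0,0], newtons=25)

```text
t: 5.68
eef_pos: [0.4413, 0.145, 0.0201]
tcp_rot: [[0.002, -0.049, 0.999], [0.001, 0.999, 0.049], [-1.0, 0.0, 0.002]]
contact_force: [-1.4, -0.3, 11.2]
finger_gap: 0.236
```

Emit:
drive_tool(deltas=[15,-3,0,0,0,15,-7,0,0,0,15,-11,0,0,0,15,-15,0,0,0,15,-19,0,0,0])

```text
t: 6.1
eef_pos: [0.4401, 0.1447, 0.2116]
tcp_rot: [[0.001, -0.049, 0.999], [0.0, 0.999, 0.049], [-1.0, 0.0, 0.001]]
contact_force: [1.7, -0.8, -0.3]
finger_gap: 0.24
```

Emit:
drive_tool(deltas=[15,-0.8,-3.7,0.8,0,15,-1.6,-7.5,1.6,0,15,-2.4,-11.2,2.4,0,15,-3.2,-15,3.2,0,15,-4,-18.7,4,0])

```text
t: 6.52
eef_pos: [0.4897, -0.0422, 0.2504]
tcp_rot: [[0.002, -0.049, 0.999], [-0.001, 0.999, 0.049], [-1.0, -0.001, 0.002]]
contact_force: [1.7, 0.6, -0.6]
finger_gap: 0.235
```

Emit:
drive_tool(deltas=[15,0,-3.7,0.8,2,15,0,-7.5,1.6,4,15,0,-11.2,2.4,4,15,0,-11.2,2.4,4])

```text
t: 6.85
eef_pos: [0.5195, -0.1582, 0.2493]
tcp_rot: [[0.001, 0.029, 1.0], [-0.003, 1.0, -0.029], [-1.0, -0.003, 0.001]]
contact_force: [-0.6, -1.0, -0.9]
finger_gap: 0.234
```

```bash
sed -i 's/400<a/300<a/' h.py; python3 -c "
from h import *
st();p=read_camera('wrist');sil(p)
cv2.imwrite('pics/w3.png',p['color'][:,:,::-1])
"
```

```text
t 6.85 p [ 0.5195 -0.1582  0.2493] zang -1.65 xz -1.0 q [ 0.57  0.43 -0.51  1.8   0.25  0.98 -0.07] F [-0.6 -1.  -0.9] gap 0.234
sil [ 0.4752 -0.2212] mm [42.6 22.6] ang 0.9 area 892
sil [ 0.4769 -0.1331] mm [36.6 58.4] ang 1.2 area 2048
sil [ 0.5632 -0.2231] mm [47.2 18.8] ang 1.2 area 807
sil [ 0.5648 -0.135 ] mm [22.3 22.7] ang 90.0 area 388
```

View pics/w3.png

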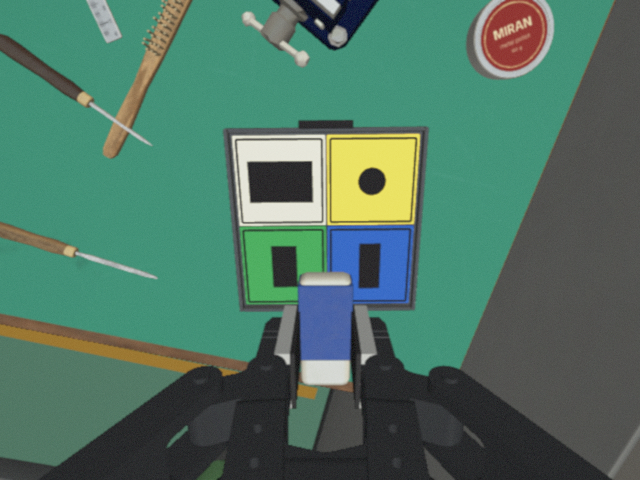

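```bash
python3 -c "
from h import *
s=st();p=read_camera('wrist');z=s['eef_pos'][2]
box(p,'eraser_mid',z-.0201+.012,2)
for q in [(300,275),(351,275),(301,380),(352,380)]: print(ray(p,q,z-.0081).round(4))
"
```

```text
t 6.9 p [ 0.5191 -0.1544  0.2492] zang -1.5 xz -1.0 q [ 0.56  0.43 -0.51  1.8   0.25  0.98 -0.08] F [ 0.4  1.9 -0.6] gap 0.234
eraser_mid 0.6 c(mm) 519.2 -152.3 size 51.7 21.5 long axis deg 88.5 px 298 353 272 384
[ 0.5101 -0.1274  0.2411]
[ 0.5296 -0.1279  0.2411]
[ 0.5082 -0.1758  0.2411]
[ 0.5299 -0.1763  0.2411]
```

Emit:
drive_tool(deltas=[15,0,-2.3,1.5,0,15,2,-4.6,3.1,0,15,5,-6.9,4.6,-0.3,15,9,-6.9,4.6,-0.3,15,13,-6.9,4.6,-0.3])

```text
t: 7.42
eef_pos: [0.5645, -0.2204, 0.1182]
tcp_rot: [[0.002, 0.015, 1.0], [-0.0, 1.0, -0.015], [-1.0, -0.0, 0.002]]
contact_force: [1.2, 0.4, -0.7]
finger_gap: 0.236
```

Emit:
drive_tool(deltas=[15,4,0,0,0,15,7,0,0,0,15,8,0,0,0,15,8,0,0,0,15,8,0,0,0])

```text
t: 7.83
eef_pos: [0.5646, -0.2198, 0.0403]
tcp_rot: [[0.001, 0.014, 1.0], [0.0, 1.0, -0.014], [-1.0, 0.0, 0.001]]
contact_force: [-0.2, -0.4, 0.5]
finger_gap: 0.236
```

```bash
python3 -c "
from h import *
s=st();p=read_camera('wrist');s=st()
"
```

```text
t 7.83 p [ 0.5646 -0.2198  0.0403] zang -0.82 xz -1.0 q [ 0.53  0.79 -0.38  1.77  0.44  0.66 -0.11] F [-0.2 -0.4  0.5] gap 0.236
t 7.88 p [ 0.565  -0.2203  0.041 ] zang -0.84 xz -1.0 q [ 0.53  0.79 -0.38  1.77  0.44  0.66 -0.11] F [0.5 0.9 0.1] gap 0.236
```

```bash
python3 -c "
from h import *
for i in range(2):
  p=read_camera('wrist');box(p,'eraser_mid',.0404-.0201+.012,2);st();
"
```

```text
eraser_mid 0.63 c(mm) 564.8 -218.5 size 52.1 21.5 long axis deg 88.3 px 298 353 272 384
t 7.98 p [ 0.5649 -0.2208  0.0411] zang -0.88 xz -1.0 q [ 0.53  0.79 -0.38  1.77  0.44  0.66 -0.11] F [ 0.3 -0.4  0.1] gap 0.237
eraser_mid 0.91 c(mm) 565.1 -219.0 size 52.4 21.4 long axis deg 90.4 px 298 352 271 384
t 8.08 p [ 0.5645 -0.2209  0.0405] zang -0.89 xz -1.0 q [ 0.53  0.79 -0.38  1.77  0.44  0.66 -0.11] F [-0.7  0.  -1.5] gap 0.233
```

Emit:
drive_tool(deltas=[15,0,-0.39,-0.17,0.3,15,0.5,-0.39,-0.17,0.3,15,0.9,-0.39,-0.17,0.3,15,1.1,-0.39,-0.17,0.3,15,1.1,-0.39,-0.17,0.3])

```text
t: 8.5
eef_pos: [0.562, -0.2248, 0.0278]
tcp_rot: [[-0.0, 0.021, 1.0], [-0.001, 1.0, -0.021], [-1.0, -0.001, 0.0]]
contact_force: [-0.7, -1.4, 4.4]
finger_gap: 0.233
```

```bash
python3 -c "
from h import *
p=read_camera('wrist');box(p,'eraser_mid',.021,2);st();
"
```

```text
eraser_mid 0.65 c(mm) 562.2 -223.0 size 52.8 21.6 long axis deg 88.8 px 298 353 273 388
eraser_mid 0.6 c(mm) 486.1 -139.8 size 78.6 68.2 long axis deg 178.8 px 0 217 0 219
t 8.6 p [ 0.5621 -0.2248  0.0277] zang -1.19 xz -1.0 q [ 0.53  0.81 -0.37  1.77  0.45  0.64 -0.11] F [-1.  -1.8  6.2] gap 0.237
```

Emit:
drive_tool(deltas=[15,-0.1,0,0.1,0,50,-0.1,0,0.1,0,50,-0.1,0,0.1,0,50,-1,0,0.1,0,50,-4,0,0.1,0])

```text
t: 9.02
eef_pos: [0.561, -0.2236, 0.0652]
tcp_rot: [[-0.005, 0.02, 1.0], [0.002, 1.0, -0.02], [-1.0, 0.002, -0.005]]
contact_force: [0.2, 0.2, 0.5]
finger_gap: 0.503
```

Emit:
drive_tool(deltas=[50,-4,0,0,0,50,-8,0,0,0,50,-12,0,0,0,50,-16,0,0,0,50,-18,3,1.1,0])

```text
t: 9.43
eef_pos: [0.5738, -0.2002, 0.253]
tcp_rot: [[0.003, 0.028, 1.0], [-0.004, 1.0, -0.028], [-1.0, -0.004, 0.003]]
contact_force: [0.9, -0.8, -0.0]
finger_gap: 0.503
```

```bash
python3 -c "
from h import *
p=read_camera('wrist');box(p,'eraser_mid',.021,2);st();sil(p)
"
```

```text
eraser_mid 0.85 c(mm) 563.1 -223.7 size 50.3 21.3 long axis deg 88.4 px 303 325 206 255
t 9.53 p [ 0.5773 -0.1907  0.2529] zang -0.97 xz -1.0 q [ 0.56  0.52 -0.5   1.63  0.28  1.05 -0.03] F [ 0.7 -0.3 -0.1] gap 0.499
```

Emit:
drive_tool(deltas=[50,0,3.7,1.4,0,50,0,7.4,2.8,0,50,0,11.1,4.1,-7,50,0,14.8,5.5,-14,50,0,18.5,6.9,-21])

```text
t: 9.95
eef_pos: [0.6476, -0.0092, 0.2486]
tcp_rot: [[0.0, -0.345, 0.939], [-0.0, 0.939, 0.345], [-1.0, -0.0, 0.0]]
contact_force: [1.0, 0.3, -0.0]
finger_gap: 0.5
```

```bash
python3 -c "
from h import *
p=read_camera('wrist');st();box(p,'date_stamp_mid',.02,2)
for n in ['date_stamp']:
  print(n,[(round(d['score'],2),np.round(d['location'],4)) for d in pinpoint(p,n+'_mid')[:2]])
cv2.imwrite('pics/w4.png',p['color'][:,:,::-1])
"
```

```text
t 10.0 p [ 6.492e-01 -2.000e-04  2.487e-01] zang 21.17 xz -1.0 q [ 0.29  0.62 -0.6   1.51  0.36  1.12 -0.01] F [-3.7  8.6 -2.2] gap 0.501
date_stamp_mid 0.86 c(mm) 683.2 129.5 size 44.7 29.4 long axis deg 119.7 px 401 438 44 104
date_stamp [(0.63, array([0.6859, 0.129 , 0.0179]))]
```

View pics/w4.png

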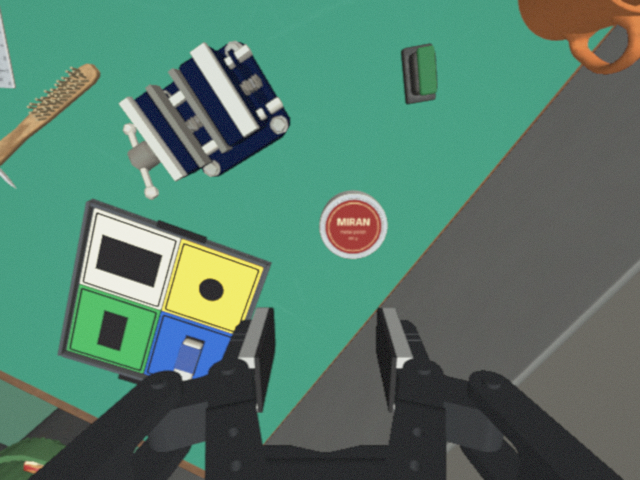

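Emit:
drive_tool(deltas=[50,0,3,2.4,-4,50,1,6,4.8,-8.5,50,3,9,7.2,-8.5,50,5,9,7.2,-8.5,50,5,9,7.2,-8.5])

```text
t: 10.52
eef_pos: [0.683, 0.0994, 0.1941]
tcp_rot: [[-0.005, -0.476, 0.879], [-0.0, 0.879, 0.476], [-1.0, 0.002, -0.005]]
contact_force: [-0.1, -1.1, -1.1]
finger_gap: 0.501
```

```bash
python3 -c "
from h import *
get_state();read_camera('side');p=read_camera('wrist');st();box(p,'date_stamp_mid',.012,2)
c=rect(p,.62,.75,.07,.19,.038,4000);cv2.imwrite('pics/w5.png',c)
hsv=cv2.cvtColor(np.ascontiguousarray(c),cv2.COLOR_BGR2HSV)
print(hsv[200:280:40,200:280:40].tolist())
print([(round(d['score'],2),np.round(d['location'],4)) for d in pinpoint(p,'date_stamp_mid')[:2]])
"
```

```text
t 10.62 p [0.6844 0.0967 0.1979] zang 28.24 xz -1.0 q [ 0.12  0.74 -0.59  1.43  0.44  1.11 -0.05] F [ 0.4 -0.5  1.4] gap 0.503
date_stamp_mid 0.63 c(mm) 683.9 130.5 size 46.9 26.1 long axis deg 120.1 px 329 361 158 215
[[[80, 139, 163], [80, 140, 162]], [[67, 37, 89], [69, 126, 138]]]
[(0.84, array([0.6857, 0.1301, 0.0172]))]
```

View pics/w5.png

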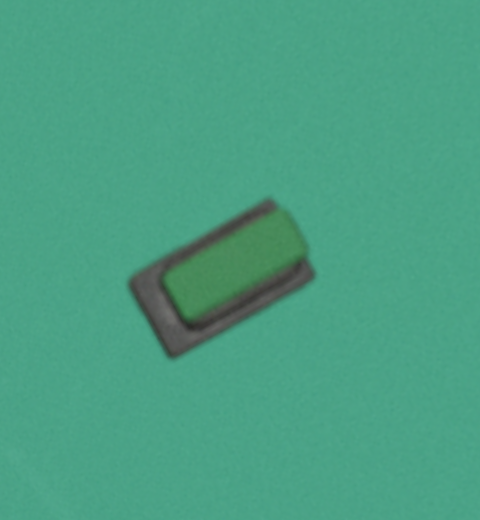

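Emit:
drive_tool(deltas=[50,0,3,1.6,-1.3,50,4,3,1.6,-1.3,50,8,3,1.6,-1.3,50,10,3,1.6,-1.3,50,10,3,1.6,-1.3])

```text
t: 11.13
eef_pos: [0.683, 0.13, 0.0946]
tcp_rot: [[-0.004, -0.493, 0.87], [-0.002, 0.87, 0.493], [-1.0, 0.001, -0.005]]
contact_force: [0.0, -0.1, 0.2]
finger_gap: 0.5
```

```bash
python3 -c "
from h import *
st();p=read_camera('wrist');st();box(p,'date_stamp_mid',.02,1)
cv2.imwrite('pics/w6.png',p['color'][200:,120:520,::-1])
"
```

```text
t 11.13 p [0.683  0.13   0.0946] zang 29.54 xz -1.0 q [ 0.05  0.86 -0.55  1.48  0.51  0.95 -0.13] F [ 0.  -0.1  0.2] gap 0.5
t 11.18 p [0.6842 0.1306 0.0975] zang 29.54 xz -1.0 q [ 0.05  0.86 -0.56  1.48  0.51  0.96 -0.13] F [-0.3  0.2  0.7] gap 0.5
date_stamp_mid 0.73 c(mm) 684.0 130.8 size 56.1 25.4 long axis deg 120.8 px 306 350 224 315
```

View pics/w6.png

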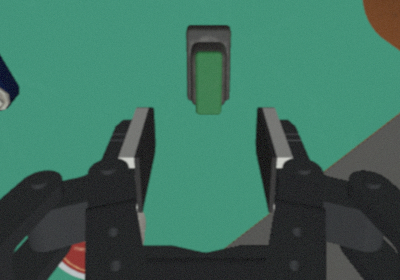

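Emit:
drive_tool(deltas=[50,3,0,0,0,50,5,0,0,0,50,6,0,0,0,50,6.1,0,0,0,50,6.1,0,0,0])

```text
t: 11.65
eef_pos: [0.6854, 0.132, 0.0385]
tcp_rot: [[0.002, -0.494, 0.87], [0.0, 0.87, 0.494], [-1.0, -0.0, 0.002]]
contact_force: [0.4, 0.3, 1.0]
finger_gap: 0.499
```

Emit:
drive_tool(deltas=[25,0,0,0,0,10,0,0,0,0,10,0,0,0,0,10,0,0,0,0,10,0,0,0,0], newtons=25)

```text
t: 12.07
eef_pos: [0.6854, 0.1322, 0.0387]
tcp_rot: [[0.002, -0.494, 0.869], [0.0, 0.869, 0.494], [-1.0, -0.001, 0.002]]
contact_force: [-1.5, -0.5, 7.9]
finger_gap: 0.23
```

Emit:
drive_tool(deltas=[10,-1,0,0,0,10,-4,0,0,0,10,-8,0,0,0,10,-12,0,0,0,10,-16,0,0,0])

```text
t: 12.48
eef_pos: [0.6842, 0.1321, 0.2]
tcp_rot: [[0.001, -0.495, 0.869], [0.0, 0.869, 0.495], [-1.0, 0.0, 0.001]]
contact_force: [0.6, -0.3, -0.5]
finger_gap: 0.229
```

```bash
python3 -c "
from h import *
read_camera('side');st()
"
```

```text
t 12.53 p [0.6869 0.1332 0.2087] zang 29.61 xz -1.0 q [ 0.08  0.74 -0.6   1.4   0.44  1.12 -0.08] F [2.4 1.9 9.3] gap 0.225
```

Emit:
drive_tool(deltas=[10,-1,-2,-3.6,0,10,-2,-4,-7.2,0,10,-3,-6.1,-10.8,0,10,-4,-8.2,-14.4,0,10,-4,-10.2,-17.9,0])

```text
t: 12.95
eef_pos: [0.58, -0.0442, 0.2395]
tcp_rot: [[0.003, -0.495, 0.869], [-0.001, 0.869, 0.495], [-1.0, -0.002, 0.002]]
contact_force: [1.3, -0.6, -0.8]
finger_gap: 0.224
```

Emit:
drive_tool(deltas=[10,0,-2,-3.6,6.5,10,0,-4,-7.2,13,10,0,-6.1,-10.8,19.5,10,0,-8.2,-14.4,26,10,0,-10.2,-17.9,30.8])

```text
t: 13.37
eef_pos: [0.474, -0.222, 0.2381]
tcp_rot: [[0.001, 0.027, 1.0], [-0.001, 1.0, -0.027], [-1.0, -0.001, 0.001]]
contact_force: [1.0, -0.7, -0.5]
finger_gap: 0.226
```

```bash
python3 -c "
from h import *
read_camera('side');st();p=read_camera('wrist');s=st();z=s['eef_pos'][2]
box(p,'date_stamp_mid',z-.001,1);cv2.imwrite('pics/w7.png',p['color'][:,:,::-1])
"
```

```text
t 13.42 p [ 0.4699 -0.2292  0.2377] zang -2.27 xz -1.0 q [ 0.73  0.41 -0.51  1.86  0.25  0.93  0.06] F [ -3.4 -11.7   0.9] gap 0.227
t 13.47 p [ 0.472  -0.226   0.2378] zang -1.84 xz -1.0 q [ 0.72  0.41 -0.51  1.86  0.25  0.93  0.06] F [0.3 1.3 0.3] gap 0.23
date_stamp_mid 0.71 c(mm) 470.2 -220.3 size 53.7 21.5 long axis deg 87.8 px 296 354 260 384
```

View pics/w7.png

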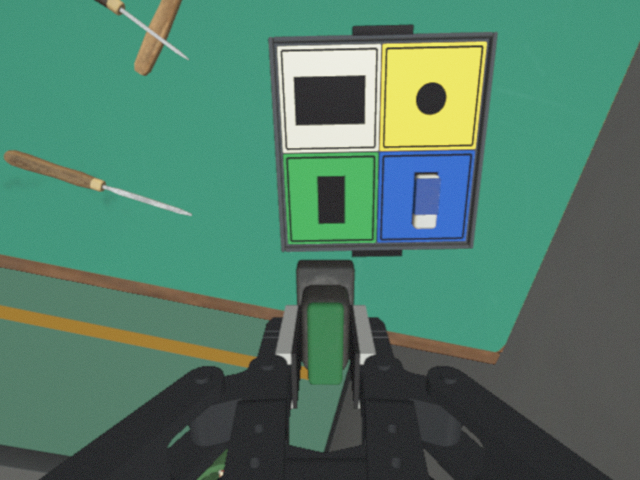

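Emit:
drive_tool(deltas=[10,4,0,0,0,10,8,0,0,0,10,12,0,0,0,10,16,0,0,0,10,17,0,0,0])

```text
t: 13.93
eef_pos: [0.4738, -0.2184, 0.0628]
tcp_rot: [[-0.005, 0.018, 1.0], [0.003, 1.0, -0.018], [-1.0, 0.003, -0.005]]
contact_force: [-1.4, 0.7, -0.9]
finger_gap: 0.226
```

Emit:
drive_tool(deltas=[10,0,0,0,0,10,0,0,0,0,10,0,0,0,0])

```text
t: 14.18
eef_pos: [0.4767, -0.2205, 0.0691]
tcp_rot: [[0.003, 0.02, 1.0], [-0.001, 1.0, -0.02], [-1.0, -0.001, 0.003]]
contact_force: [0.6, -0.5, 0.2]
finger_gap: 0.228
```

```bash
cat >> h.py <<'E'
def green(p,z):
    h=cv2.cvtColor(p['color'],cv2.COLOR_RGB2HSV);m=cv2.inRange(h,(50,90,40),(75,255,255));m[:250]=0;m[:,:290]=0;m[:,362:]=0;m[395:]=0
    cs,_=cv2.findContours(m,cv2.RETR_EXTERNAL,cv2.CHAIN_APPROX_NONE);c=max(cs,key=cv2.contourArea)[:,0]
    P=np.float32([ray(p,q,z)[:2] for q in c])*1000;r=cv2.minAreaRect(P);print('green top',np.round(r[0],1),np.round(r[1],1),round(r[2],1),c.min(0),c.max(0))
E
python3 -c "
from h import *
for i in range(2):
  p=read_camera('wrist');s=st();z=s['eef_pos'][2];green(p,z-.0007);box(p,'date_stamp_mid',z,1)
  for q in [(297,263),(355,263)]: print('base top far corners',ray(p,q,z-.0387+.012).round(4))
cv2.imwrite('pics/w8.png',p['color'][:,:,::-1])
"
```

```text
t 14.23 p [ 0.4766 -0.2207  0.0691] zang -1.18 xz -1.0 q [ 0.61  0.66 -0.39  1.98  0.44  0.58 -0.1 ] F [-0.2 -0.1 -0. ] gap 0.227
green top [ 476.6 -219.8] [36.8 13.6] 88.8 [307 302] [343 384]
date_stamp_mid 0.58 c(mm) 477.2 -210.9 size 53.7 21.0 long axis deg 89.9 px 296 354 259 384
base top far corners [ 0.4651 -0.1959  0.0424]
base top far corners [ 0.4901 -0.1964  0.0424]
t 14.33 p [ 0.4762 -0.2208  0.0686] zang -1.2 xz -1.0 q [ 0.61  0.66 -0.39  1.98  0.44  0.58 -0.1 ] F [ 0.2 -0.3 -0.4] gap 0.224
green top [ 476.4 -220.3] [36.9 13.6] 88.7 [307 302] [343 384]
base top far corners [ 0.4648 -0.1963  0.0419]
base top far corners [ 0.4899 -0.1969  0.0419]
```

View pics/w8.png

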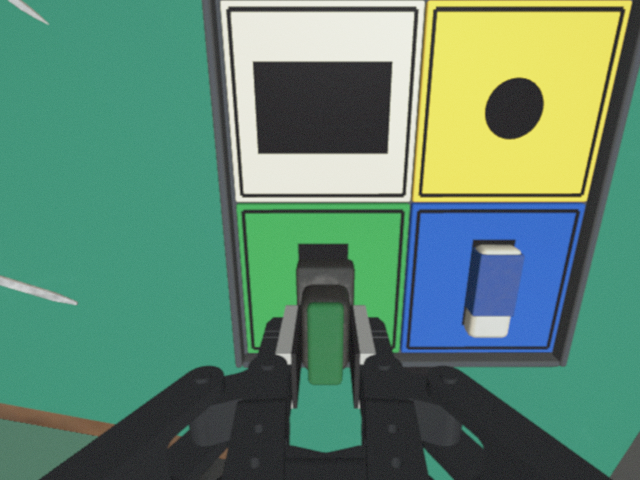

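```bash
python3 -c "
from h import *
p=read_camera('wrist')
for q in [(298.5,244),(348,244)]: print('sil far',ray(p,q,.009).round(4))
for q in [(253,61),(391,62),(388,153),(260,153)]: print('white',ray(p,q,.009).round(4))
"
```

```text
sil far [ 0.4628 -0.1985  0.009 ]
sil far [ 0.4882 -0.199   0.009 ]
white [ 0.4465 -0.1129  0.009 ]
white [ 0.5073 -0.1146  0.009 ]
white [ 0.5073 -0.1538  0.009 ]
white [ 0.4465 -0.1525  0.009 ]
```

Emit:
drive_tool(deltas=[10,0,-0.18,-0.14,0,10,1,-0.18,-0.14,0,10,1.7,-0.18,-0.14,0,10,2.1,-0.18,-0.14,0,10,2.1,-0.18,-0.14,0])

```text
t: 14.85
eef_pos: [0.4736, -0.222, 0.0448]
tcp_rot: [[-0.001, 0.021, 1.0], [0.0, 1.0, -0.021], [-1.0, 0.0, -0.001]]
contact_force: [-0.5, -0.2, -0.5]
finger_gap: 0.227
```

```bash
python3 -c "
from h import *
p=read_camera('wrist');s=st();green(p,.047)
for q in [(297,263),(355,263)]: print('base top far corners',ray(p,q,.021).round(4))
"
```

```text
t 14.9 p [ 0.4736 -0.2219  0.0449] zang -1.17 xz -1.0 q [ 0.59  0.7  -0.37  1.99  0.47  0.54 -0.12] F [-0.5 -0.7 -0.9] gap 0.229
green top [ 473.5 -221.5] [36.7 20.3] 88.9 [299 306] [351 389]
base top far corners [ 0.4621 -0.1964  0.021 ]
base top far corners [ 0.4866 -0.1969  0.021 ]
```

Emit:
drive_tool(deltas=[10,0,0,0.15,0,10,0.15,0,0.15,0,10,0.15,0,0.15,0])

```text
t: 15.15
eef_pos: [0.4755, -0.222, 0.0443]
tcp_rot: [[-0.0, 0.02, 1.0], [-0.0, 1.0, -0.02], [-1.0, -0.0, -0.0]]
contact_force: [-3.6, 0.5, 12.2]
finger_gap: 0.228
```

```bash
python3 -c "
from h import *
p=read_camera('wrist');s=st();green(p,.045);cv2.imwrite('pics/w9.png',p['color'][200:400,220:620,::-1])
"
```

```text
t 15.2 p [ 0.4755 -0.2219  0.0444] zang -1.17 xz -1.0 q [ 0.59  0.7  -0.37  1.98  0.47  0.54 -0.12] F [-3.   1.9 12.7] gap 0.223
green top [ 475.4 -222.4] [37.2 20.6] 88.8 [299 306] [351 389]
```

View pics/w9.png

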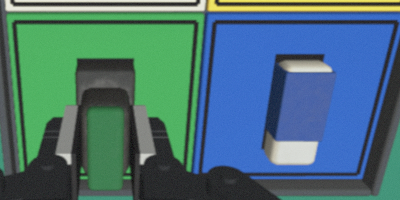

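Emit:
drive_tool(deltas=[25,-0.1,0,0,0,45,-0.1,0,0,0,45,-0.1,0,0,0,45,-2,0,0,0,45,-6,0,0,0])

```text
t: 15.62
eef_pos: [0.4735, -0.2211, 0.1015]
tcp_rot: [[-0.006, 0.02, 1.0], [0.003, 1.0, -0.02], [-1.0, 0.003, -0.006]]
contact_force: [0.0, -0.6, -0.8]
finger_gap: 0.447
```

Emit:
drive_tool(deltas=[50,-4,0,0,0,50,-8,0,0,0,50,-12,1,1,0,50,-14.5,4,2,0,50,-14.5,4,2,0])

```text
t: 16.03
eef_pos: [0.4999, -0.1782, 0.2546]
tcp_rot: [[0.008, 0.017, 1.0], [-0.001, 1.0, -0.017], [-1.0, -0.0, 0.008]]
contact_force: [0.9, 2.4, 0.2]
finger_gap: 0.501
```

```bash
python3 -c "
from h import *
read_camera('side');p=read_camera('wrist');s=st();box(p,'eraser_mid',.021,1);box(p,'date_stamp_mid',.021,1);sil(p)
cv2.imwrite('pics/w10.png',cv2.resize(p['color'][:,200:500,::-1],None,fx=1.6,fy=1.6)[100:640])
"
```

```text
t 16.13 p [ 0.4968 -0.1818  0.2501] zang -1.09 xz -1.0 q [ 0.65  0.41 -0.54  1.83  0.25  0.97 -0.02] F [ 0.4 -0.7 -0.8] gap 0.5
eraser_mid 0.84 c(mm) 562.2 -223.0 size 54.3 24.8 long axis deg 86.3 px 377 403 223 274
date_stamp_mid 0.75 c(mm) 475.5 -223.9 size 53.1 25.6 long axis deg 88.5 px 289 315 226 276
sil [ 0.4768 -0.1334] mm [36.6 58.3] ang 1.1 area 1966
sil [ 0.5648 -0.135 ] mm [22.3 23.3] ang 90.0 area 398
```

View pics/w10.png

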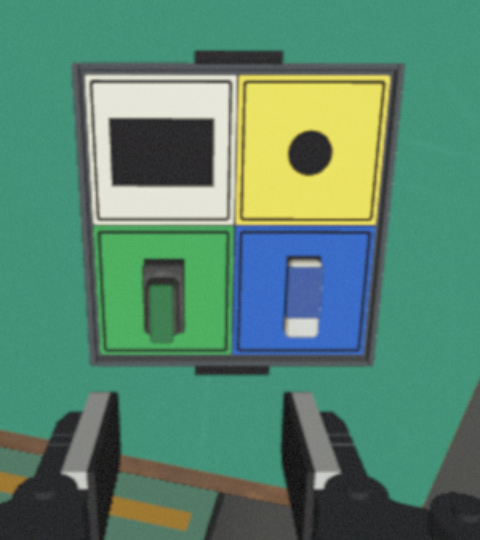

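```bash
python3 -c "
from h import *
a=read_camera('side');b=read_camera('scene')
P=[np.array(q['intrinsics'])@np.c_[q['R'],q['t']] for q in (a,b)]
for n,u,v in [('head',(190,283),(237,218)),('elbow',(108,321),(138,162)),('cable',(213,222),(285,190)),('base',(205,325),(220,243))]:
  X=cv2.triangulatePoints(*P,np.float64(u).reshape(2,1),np.float64(v).reshape(2,1))[:,0];X=X[:3]/X[3];print(n,X.round(3),proj(a,X).round(),proj(b,X).round())
print('cable on desk',ray(a,(213,222),0).round(3), 'cable mid', ray(a,(170,100),.2).round(3), -np.array(a['R']).T@a['t'])
"
```

```text
head [0.457 0.544 0.003] [190. 283.] [237. 218.]
elbow [0.195 0.536 0.402] [108. 321.] [138. 162.]
cable [0.629 0.491 0.042] [213. 219.] [284. 191.]
base [0.343 0.494 0.005] [205. 324.] [220. 243.]
cable on desk [0.649 0.501 0.   ] cable mid [0.925 0.602 0.2  ] [-0.05761777  0.23495398  1.00742004]
```

Emit:
drive_tool(deltas=[50,0,4,0,0,50,0,8,0,-7,50,0,12,0,-14,50,0,16,0,-21,50,0,20,0,-28])

```text
t: 16.75
eef_pos: [0.4997, 0.0186, 0.2486]
tcp_rot: [[-0.001, -0.456, 0.89], [-0.0, 0.89, 0.456], [-1.0, 0.0, -0.001]]
contact_force: [1.5, -0.1, 1.0]
finger_gap: 0.499
```

Emit:
drive_tool(deltas=[60,0,3.1,1.8,-7,60,0,6.2,3.6,-14,60,0,9.3,5.5,-21,60,0,12.4,7.3,-28,60,0,15.5,9.1,-35])

```text
t: 17.17
eef_pos: [0.5114, 0.1978, 0.2484]
tcp_rot: [[-0.001, -0.884, 0.468], [-0.0, 0.468, 0.884], [-1.0, 0.001, -0.001]]
contact_force: [0.6, -1.0, -0.5]
finger_gap: 0.602
```

Emit:
drive_tool(deltas=[65,0,1.5,3.2,-4,65,0,3,6.4,-4,65,0,4.5,9.6,-4,65,0,6,12.8,-4,65,0,7.1,15.5,-4])

```text
t: 17.58
eef_pos: [0.5217, 0.3689, 0.248]
tcp_rot: [[-0.002, -0.912, 0.409], [-0.0, 0.409, 0.912], [-1.0, 0.001, -0.001]]
contact_force: [1.8, -0.1, 0.7]
finger_gap: 0.65
```

```bash
python3 -c "
from h import *
read_camera('side');p=read_camera('wrist');s=st();box(p,'call_remote_mid',.010,4);box(p,'glue_mid',.042,1)
print([(round(d['score'],2),np.round(d['location'],4)) for n in ['call_remote_mid','glue_mid'] for d in pinpoint(p,n)[:2]])
cv2.imwrite('pics/w11.png',p['color'][:,:,::-1])
"
```

```text
t 17.68 p [0.5207 0.3713 0.2479] zang 66.07 xz -1.0 q [-0.19  0.67 -0.83  1.53  0.51  1.18  0.04] F [-0.8 -0.2 -1.5] gap 0.649
call_remote_mid 0.59 c(mm) 513.8 386.9 size 62.7 40.4 long axis deg 156.0 px 313 354 163 227
call_remote_mid 0.57 c(mm) 493.3 290.8 size 45.0 30.7 long axis deg 54.4 px 213 259 199 233
call_remote_mid 0.31 c(mm) 633.3 313.1 size 46.3 40.9 long axis deg 126.0 px 299 335 303 343
glue_mid 0.77 c(mm) 418.5 280.1 size 56.9 28.8 long axis deg 72.8 px 142 207 133 171
[(0.86, array([0.4923, 0.2928, 0.0012])), (0.58, array([0.5168, 0.3874, 0.0077]))]
```

View pics/w11.png

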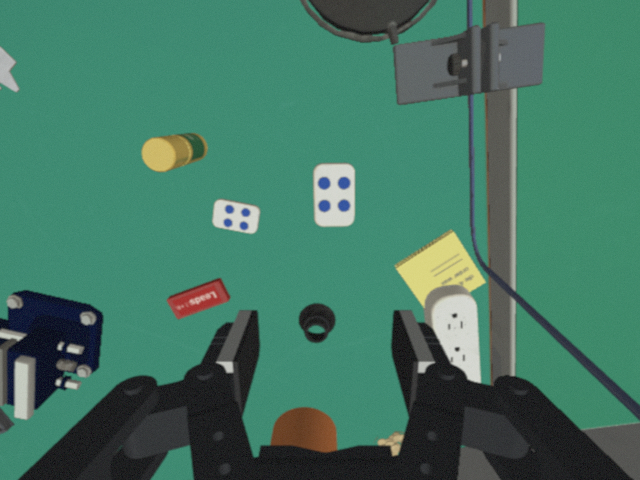

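Emit:
drive_tool(deltas=[65,0,1.2,1.2,0,65,4,1.2,1.2,0,65,8,1.2,1.2,0,65,12,1.2,1.2,0,65,16,1.2,1.2,0])

```text
t: 18.3
eef_pos: [0.5168, 0.381, 0.0877]
tcp_rot: [[0.001, -0.912, 0.411], [-0.0, 0.411, 0.912], [-1.0, -0.001, -0.0]]
contact_force: [0.5, -0.1, 0.5]
finger_gap: 0.646
```

Emit:
drive_tool(deltas=[65,2,0,0,0,65,4,0,0,0,65,4,0,0,0,65,4,0,0,0])

```text
t: 18.63
eef_pos: [0.5163, 0.3817, 0.0491]
tcp_rot: [[-0.001, -0.912, 0.411], [-0.001, 0.411, 0.912], [-1.0, 0.001, -0.001]]
contact_force: [-0.6, -0.3, -0.3]
finger_gap: 0.649
```

```bash
python3 -c "
from h import *
p=read_camera('wrist');s=st();box(p,'call_remote_mid',.010,2)
"
```

```text
t 18.68 p [0.5167 0.3824 0.0502] zang 65.76 xz -1.0 q [-0.29  0.89 -0.69  1.65  0.71  0.87 -0.13] F [-0.4  0.3  0.3] gap 0.65
call_remote_mid 0.86 c(mm) 512.5 387.5 size 63.4 40.1 long axis deg 156.4 px 289 375 225 346
call_remote_mid 0.83 c(mm) 492.2 293.0 size 45.5 32.3 long axis deg 52.8 px 95 188 294 357
```

Emit:
drive_tool(deltas=[65,0,0.55,0.3,0,65,1.5,0.55,0.3,0,65,2.6,0.55,0.3,0,65,3.2,0.55,0.3,0,65,3.2,0.55,0.3,0])

```text
t: 19.15
eef_pos: [0.5117, 0.3873, 0.0156]
tcp_rot: [[-0.002, -0.912, 0.409], [-0.001, 0.409, 0.912], [-1.0, 0.001, -0.002]]
contact_force: [-0.3, -0.3, 0.3]
finger_gap: 0.652
```

Emit:
drive_tool(deltas=[50,0,0,0,0,40,0,0,0,0,35,0,0,0,0,35,0,0,0,0], newtons=25)

```text
t: 19.48
eef_pos: [0.5126, 0.3879, 0.0177]
tcp_rot: [[0.0, -0.912, 0.41], [0.0, 0.41, 0.912], [-1.0, -0.0, 0.001]]
contact_force: [-0.2, 0.0, -0.4]
finger_gap: 0.462
```

```bash
python3 -c "
from h import *
p=read_camera('wrist');s=st();box(p,'call_remote_mid',.011,1)
"
```

```text
t 19.53 p [0.5125 0.3879 0.0176] zang 65.81 xz -1.0 q [-0.32  0.94 -0.67  1.65  0.75  0.82 -0.17] F [-0.1  0.4  0. ] gap 0.458
call_remote_mid 0.76 c(mm) 491.1 295.0 size 45.4 31.8 long axis deg 54.7 px 44 156 338 407
```

Emit:
drive_tool(deltas=[35,-3,0,0,0,35,-7,0,0,0,35,-11,0,0,0,35,-15,0,0,0,35,-18,0,0,0])

```text
t: 20.0
eef_pos: [0.5124, 0.3882, 0.2008]
tcp_rot: [[0.002, -0.912, 0.409], [0.001, 0.409, 0.912], [-1.0, -0.001, 0.002]]
contact_force: [1.1, 0.4, 0.1]
finger_gap: 0.463
```

Emit:
drive_tool(deltas=[35,-1,-1.3,-3.6,0,35,-2,-2.6,-7.2,0,35,-3,-4,-10.8,0,35,-4,-5.4,-14.4,0,35,-4,-6.7,-17.8,0])

```text
t: 20.42
eef_pos: [0.5007, 0.1963, 0.2389]
tcp_rot: [[0.002, -0.912, 0.41], [0.0, 0.41, 0.912], [-1.0, -0.002, 0.001]]
contact_force: [0.6, 0.7, 0.7]
finger_gap: 0.462
```

Emit:
drive_tool(deltas=[35,0,-1.3,-3.6,-5,35,0,-2.6,-7.2,-10,35,0,-4,-10.8,-15,35,0,-5.4,-14.4,-20,35,0,-6.7,-17.8,-23])

```text
t: 20.83
eef_pos: [0.4883, 0.006, 0.2374]
tcp_rot: [[0.0, -1.0, 0.016], [-0.001, 0.016, 1.0], [-1.0, -0.0, -0.001]]
contact_force: [0.8, -1.5, -0.5]
finger_gap: 0.456
```

Emit:
drive_tool(deltas=[35,0,0.2,-3.6,0,35,0,0.4,-7.2,0,35,0,0.6,-10.8,0,35,0,0.9,-14.1,0,35,0,0.9,-14.1,0])

```text
t: 21.25
eef_pos: [0.4756, -0.1392, 0.2368]
tcp_rot: [[-0.001, -1.0, 0.028], [-0.002, 0.028, 1.0], [-1.0, 0.001, -0.002]]
contact_force: [-0.1, -0.8, -0.8]
finger_gap: 0.46
```

```bash
python3 -c "
from h import *
read_camera('side');p=read_camera('wrist');s=st();z=s['eef_pos'][2];box(p,'call_remote_mid',z-.0176+.011,2)
"
```

```text
t 21.35 p [ 0.4766 -0.1338  0.2373] zang 88.67 xz -1.0 q [ 0.9   0.48 -0.99  1.91  0.48  1.    1.24] F [-0.1  0.7  0.3] gap 0.459
call_remote_mid 0.58 c(mm) 475.8 -135.5 size 63.6 39.1 long axis deg 178.9 px 275 376 263 401
```

Emit:
drive_tool(deltas=[35,4,0,0,0,35,8,0,0,0,35,12,0,0,0,35,16,0,0,0,35,18.5,0,0,0])

```text
t: 21.82
eef_pos: [0.4759, -0.1308, 0.0493]
tcp_rot: [[-0.002, -1.0, 0.018], [0.001, 0.018, 1.0], [-1.0, 0.002, 0.001]]
contact_force: [-0.5, 0.1, -0.1]
finger_gap: 0.457
```

Emit:
drive_tool(deltas=[35,0,0,0,0,35,0,0,0,0,35,0,0,0,0])

```text
t: 22.07
eef_pos: [0.4779, -0.1318, 0.0539]
tcp_rot: [[0.002, -1.0, 0.019], [-0.0, 0.019, 1.0], [-1.0, -0.002, -0.0]]
contact_force: [-0.4, -0.2, 0.8]
finger_gap: 0.461
```

```bash
python3 -c "
from h import *
p=read_camera('wrist');s=st();z=s['eef_pos'][2];box(p,'call_remote_mid',z-.0176+.011,1)
h=p['color'].max(2)
# black silhouette strip beyond the far (top of picture) end
for c in (300,325,350): 
  col=h[:300,c].astype(int); print(c,[int(r) for r in np.nonzero(np.abs(np.diff(col))>35)[0]],col[120:300:10])
cv2.imwrite('pics/w12.png',p['color'][:,:,::-1])
"
```

```text
t 22.12 p [ 0.478  -0.1323  0.0541] zang 88.85 xz -1.0 q [ 0.69  0.74 -0.74  2.04  0.82  0.68  0.95] F [ 0.4 -0.1  0.4] gap 0.457
call_remote_mid 0.6 c(mm) 477.7 -131.2 size 64.5 39.8 long axis deg 178.9 px 275 376 262 402
300 [190, 207, 212, 213, 215, 216, 217, 233, 234] [143 145 141 141 144 139 140 115  97 225 225 227  43  41  40 164 217 215]
325 [207, 212, 213, 215, 216, 217, 233, 234] [143 141 143 143 147 140 137 106  96 226 226 226  38  47  35 166 217 218]
350 [190, 207, 212, 213, 215, 216, 217, 233, 234] [141 142 145 143 140 141 142 125  98 227 228 228  44  44  44 172 217 217]
```

View pics/w12.png

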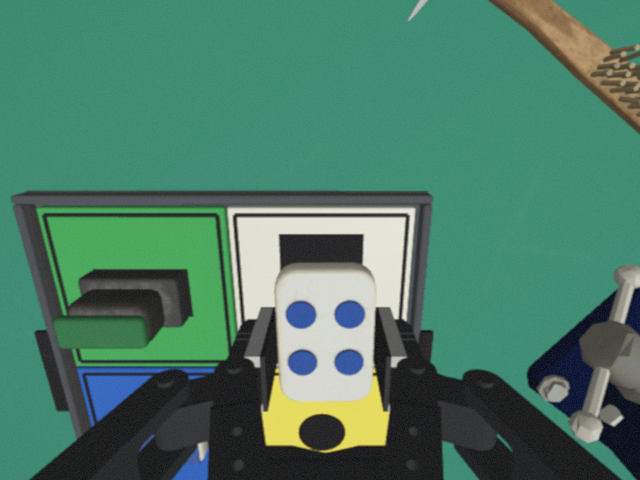

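```bash
python3 -c "
from h import *
p=read_camera('wrist')
for q in [(280,234),(363.5,234)]: print('sil far',ray(p,q,.009).round(4))
for q in [(277,285),(375.5,285)]: print('remote sides top',ray(p,q,.0475).round(4))
print('far top edge',ray(p,(325,272),.0475).round(4),'far bottom edge',ray(p,(325,262),.0365).round(4))
for q in [(277,398),(325,401),(375,398)]: print('near top edge',ray(p,q,.0475).round(4))
st()"
```

```text
sil far [ 0.4462 -0.1529  0.009 ]
sil far [ 0.447  -0.1136  0.009 ]
remote sides top [ 0.4546 -0.1502  0.0475]
remote sides top [ 0.4554 -0.1126  0.0475]
far top edge [ 0.4496 -0.1318  0.0475] far bottom edge [ 0.4499 -0.1318  0.0365]
near top edge [ 0.5077 -0.1535  0.0475]
near top edge [ 0.5097 -0.133   0.0475]
near top edge [ 0.5085 -0.1116  0.0475]
t 22.22 p [ 0.4778 -0.1328  0.0539] zang 88.81 xz -1.0 q [ 0.7   0.74 -0.74  2.04  0.82  0.67  0.95] F [-0.8  0.2  0.1] gap 0.458
```

Emit:
drive_tool(deltas=[35,0,0.15,-0.13,0,35,1,0.15,-0.13,0,35,2,0.15,-0.13,0,35,2.6,0.15,-0.13,0,35,2.6,0.15,-0.13,0])

```text
t: 22.63
eef_pos: [0.475, -0.1339, 0.025]
tcp_rot: [[-0.001, -1.0, 0.02], [-0.0, 0.02, 1.0], [-1.0, 0.001, -0.0]]
contact_force: [0.5, -0.5, 0.1]
finger_gap: 0.458
```

```bash
python3 -c "
from h import *
p=read_camera('wrist');s=st();z=s['eef_pos'][2];box(p,'call_remote_mid',z-.0176+.011,1)
h=p['color'].max(2);print([(c,h[225:275:3,c].tolist()) for c in (310,340)])
"
```

```text
t 22.68 p [ 0.475  -0.1337  0.0252] zang 88.84 xz -1.0 q [ 0.67  0.79 -0.69  2.05  0.88  0.63  0.91] F [ 0.8 -0.3 -0.1] gap 0.461
call_remote_mid 0.95 c(mm) 475.7 -133.4 size 64.9 40.0 long axis deg 179.7 px 274 376 264 404
[(310, [93, 82, 138, 222, 208, 37, 193, 224, 225, 225, 226, 226, 205, 91, 117, 133, 185]), (340, [87, 84, 138, 223, 209, 42, 194, 225, 225, 227, 226, 227, 205, 103, 116, 137, 188])]
```

Emit:
drive_tool(deltas=[35,0,-0.1,0,0,35,0.15,-0.1,0,0,35,0.15,-0.1,0,0])

```text
t: 22.98
eef_pos: [0.4765, -0.1338, 0.0248]
tcp_rot: [[0.0, -1.0, 0.021], [-0.0, 0.021, 1.0], [-1.0, -0.0, -0.0]]
contact_force: [-0.1, -0.4, 0.9]
finger_gap: 0.464
```

```bash
python3 -c "
from h import *
p=read_camera('wrist');s=st();box(p,'call_remote_mid',.02,1)
h=p['color'].max(2);print([(c,h[255:275:1,c].tolist()) for c in (310,340)])
"
```

```text
t 23.03 p [ 0.4765 -0.1338  0.0247] zang 88.83 xz -1.0 q [ 0.66  0.79 -0.69  2.05  0.88  0.63  0.91] F [-0.5  0.9  6.5] gap 0.462
call_remote_mid 0.88 c(mm) 476.2 -133.2 size 63.9 39.3 long axis deg 178.9 px 274 377 264 404
[(310, [226, 225, 220, 172, 92, 43, 34, 41, 58, 86, 103, 112, 115, 116, 126, 136, 151, 172, 183, 195]), (340, [225, 227, 219, 172, 92, 42, 36, 43, 69, 98, 108, 115, 117, 120, 127, 139, 157, 174, 188, 195])]
```

Emit:
drive_tool(deltas=[50,-0.05,0.05,0,0,57,-0.05,0.05,0,0,57,-0.1,0.05,0,0,57,-1.5,0,0,0,57,-5,0,0,0])

```text
t: 23.5
eef_pos: [0.4747, -0.1334, 0.0726]
tcp_rot: [[-0.005, -1.0, 0.02], [0.002, 0.02, 1.0], [-1.0, 0.005, 0.002]]
contact_force: [-0.8, -1.1, 0.2]
finger_gap: 0.569
```

Emit:
drive_tool(deltas=[57,-4,0,0,0,57,-8,0,0,0,57,-12,0,0,0,57,-16,0,2,0,57,-18,0,6,0])

```text
t: 23.92
eef_pos: [0.4781, -0.081, 0.2554]
tcp_rot: [[0.003, -1.0, 0.026], [-0.002, 0.026, 1.0], [-1.0, -0.003, -0.002]]
contact_force: [0.8, 0.4, 0.7]
finger_gap: 0.572
```

```bash
python3 -c "
from h import *
read_camera('side');p=read_camera('wrist');s=st();box(p,'call_remote_mid',.02,1);box(p,'eraser_mid',.021,1)
"
```

```text
t 24.02 p [ 0.4789 -0.0744  0.2557] zang 89.08 xz -1.0 q [ 0.81  0.44 -1.02  1.92  0.45  1.02  1.15] F [ 0.1 -0.2 -1.2] gap 0.565
call_remote_mid 0.88 c(mm) 477.1 -132.6 size 61.6 39.9 long axis deg 178.4 px 241 283 172 234
eraser_mid 0.98 c(mm) 561.1 -222.4 size 52.0 25.3 long axis deg 88.9 px 157 207 273 295
```

Emit:
drive_tool(deltas=[57,0,0.6,3.9,0,57,0,1.2,7.8,0,57,0,1.8,11.7,0,57,0,2.4,15.6,0,57,0,3,19.5,0])

```text
t: 24.53
eef_pos: [0.4509, 0.1174, 0.2512]
tcp_rot: [[-0.001, -1.0, 0.022], [-0.0, 0.022, 1.0], [-1.0, 0.001, -0.0]]
contact_force: [1.6, -0.8, 0.4]
finger_gap: 0.572
```

Emit:
drive_tool(deltas=[57,0,0.6,3.9,0,57,0,1.2,7.8,0,57,0,1.8,11.7,0,57,0,2.2,14.9,0,57,0,2.2,14.9,0])

```text
t: 24.95
eef_pos: [0.4307, 0.2718, 0.2515]
tcp_rot: [[-0.001, -1.0, 0.014], [0.003, 0.014, 1.0], [-1.0, 0.002, 0.003]]
contact_force: [-1.2, -0.2, -0.0]
finger_gap: 0.574
```

```bash
cat >> h.py <<'E'
def yel(p,z):
    h=cv2.cvtColor(p['color'],cv2.COLOR_RGB2HSV);m=cv2.inRange(h,(18,90,80),(32,255,255))
    cs,_=cv2.findContours(m,cv2.RETR_EXTERNAL,cv2.CHAIN_APPROX_NONE)
    for c in cs:
        if cv2.contourArea(c)>150:
            P=np.float32([ray(p,q,z)[:2] for q in c[:,0]])*1000;r=cv2.minAreaRect(P);print('yel',np.round(r[0],1),np.round(r[1],1),round(r[2],1),c[:,0].min(0),c[:,0].max(0))
E
python3 -c "
from h import *
read_camera('side');p=read_camera('wrist');s=st();box(p,'glue_mid',.06,1)
print([(round(d['score'],2),np.round(d['location'],4)) for n in ['glue_mid'] for d in pinpoint(p,n)[:2]]);yel(p,.084)
c=proj(p,[.42,.282,.084]).astype(int);print(c,p['color'][c[1],c[0]])
"
```

```text
t 25.05 p [0.4321 0.2667 0.251 ] zang 88.94 xz -1.0 q [ 0.08  0.5  -1.01  1.86  0.48  1.05  0.42] F [ 0.2 -1.  -0.2] gap 0.569
glue_mid 0.6 c(mm) 416.6 284.1 size 40.5 27.4 long axis deg 179.1 px 326 358 178 225
[(0.75, array([0.4179, 0.2829, 0.0454]))]
yel [566.9 415.6] [42. 55.] 11.5 [455 343] [518 383]
yel [539.4 -19.6] [ 8.8 35.7] 73.6 [  0 330] [ 10 363]
yel [413.7 283.4] [24.5 31.3] 89.2 [327 185] [358 224]
[340 212] [214 193 107]
```

Emit:
drive_tool(deltas=[57,0,1.5,1.65,0,57,4,1.5,1.65,0,57,8,1.5,1.65,0,57,11,1.5,1.65,0,57,11,1.5,1.65,0])

```text
t: 25.57
eef_pos: [0.4167, 0.2797, 0.1375]
tcp_rot: [[-0.006, -1.0, 0.022], [-0.004, 0.022, 1.0], [-1.0, 0.006, -0.004]]
contact_force: [-0.1, -1.2, -1.0]
finger_gap: 0.576
```

Emit:
drive_tool(deltas=[57,0,0,0,0,57,0,0,0,0])

```text
t: 25.73
eef_pos: [0.4187, 0.2829, 0.1436]
tcp_rot: [[0.001, -1.0, 0.022], [0.001, 0.022, 1.0], [-1.0, -0.001, 0.001]]
contact_force: [0.1, 0.0, 1.2]
finger_gap: 0.567
```

```bash
python3 -c "
from h import *
p=read_camera('wrist');s=st();box(p,'glue_mid',.07,1);yel(p,.084)
"
```

```text
t 25.78 p [0.4189 0.2831 0.1439] zang 88.75 xz -1.0 q [-0.06  0.63 -0.9   1.97  0.66  0.85  0.23] F [-0.3 -0.2  0.3] gap 0.567
glue_mid 0.94 c(mm) 411.8 283.5 size 49.4 26.4 long axis deg 178.7 px 302 348 218 300
yel [411.1 283.5] [24.6 36.4] 88.7 [302 236] [348 300]
```

Emit:
drive_tool(deltas=[57,1,0.25,0.03,0,57,4,0.25,0.03,0,57,7,0.25,0.03,0,57,9,0.25,0.03,0,57,9.2,0.25,0.03,0])

```text
t: 26.25
eef_pos: [0.4144, 0.2825, 0.0476]
tcp_rot: [[-0.003, -1.0, 0.02], [-0.002, 0.02, 1.0], [-1.0, 0.003, -0.002]]
contact_force: [-0.4, -0.6, 0.3]
finger_gap: 0.572
```

Emit:
drive_tool(deltas=[57,0,0,0,0,30,0,0,0,0,15,0,0,0,0,15,0,0,0,0,15,0,0,0,0], newtons=25)

```text
t: 26.67
eef_pos: [0.4161, 0.2838, 0.0514]
tcp_rot: [[0.002, -1.0, 0.021], [0.001, 0.021, 1.0], [-1.0, -0.002, 0.001]]
contact_force: [-0.6, -0.7, 10.8]
finger_gap: 0.299
```

```bash
python3 -c "
from h import *
p=read_camera('wrist');s=st();yel(p,.084)
"
```

```text
t 26.72 p [0.4161 0.2838 0.0514] zang 88.8 xz -1.0 q [-0.16  0.76 -0.76  2.02  0.84  0.7   0.08] F [-0.9 -0.4 11.4] gap 0.294
yel [406.4 284.8] [24.7 46. ] 86.8 [285 313] [366 442]
yel [373.7 284.9] [13.   5.6] 88.7 [301 271] [349 290]
```

Emit:
drive_tool(deltas=[15,-2,0,0,0,15,-6,0,0,0,15,-10,0,0,0,15,-14,0,0,0,15,-18,0,0,0])

```text
t: 27.13
eef_pos: [0.4149, 0.2833, 0.2327]
tcp_rot: [[0.0, -1.0, 0.02], [0.0, 0.02, 1.0], [-1.0, -0.0, 0.0]]
contact_force: [1.3, -0.8, -0.2]
finger_gap: 0.298
```

Emit:
drive_tool(deltas=[15,0,-1.2,-3.2,0,15,0,-2.4,-6.4,0,15,0,-3.6,-9.6,0,15,0,-4.8,-12.8,0,15,0,-6,-16,0])

```text
t: 27.55
eef_pos: [0.4724, 0.1204, 0.231]
tcp_rot: [[0.001, -1.0, 0.021], [-0.0, 0.021, 1.0], [-1.0, -0.001, -0.0]]
contact_force: [0.8, 0.5, 0.1]
finger_gap: 0.296
```

Emit:
drive_tool(deltas=[15,0,-1.2,-3.2,0,15,0,-2.4,-6.4,0,15,0,-3.6,-9.6,0,15,0,-4.8,-12.8,0,15,0,-6,-16,0])

```text
t: 27.97
eef_pos: [0.5291, -0.041, 0.231]
tcp_rot: [[0.001, -1.0, 0.021], [-0.001, 0.021, 1.0], [-1.0, -0.001, -0.001]]
contact_force: [-0.5, -0.5, -0.5]
finger_gap: 0.294
```

Emit:
drive_tool(deltas=[15,0,-1.2,-3.2,0,15,0,-2.4,-6.4,0,15,0,-3.6,-9.4,0,15,0,-3.8,-9.6,0,15,0,-3.8,-9.6,0])

```text
t: 28.38
eef_pos: [0.565, -0.1376, 0.2303]
tcp_rot: [[0.0, -1.0, 0.024], [0.0, 0.024, 1.0], [-1.0, -0.0, 0.0]]
contact_force: [-0.6, 1.2, 0.0]
finger_gap: 0.298
```

Emit:
drive_tool(deltas=[15,0,0,0,0,15,0,0,0,0])

```text
t: 28.55
eef_pos: [0.5646, -0.1346, 0.2306]
tcp_rot: [[0.0, -1.0, 0.019], [0.0, 0.019, 1.0], [-1.0, -0.0, 0.0]]
contact_force: [0.4, 0.8, 0.2]
finger_gap: 0.295
```

```bash
python3 -c "
from h import *
p=read_camera('wrist');s=st();z=s['eef_pos'][2];yel(p,z+.0326)
"
```

```text
t 28.6 p [ 0.5647 -0.1346  0.2306] zang 88.92 xz -1.0 q [ 0.76  0.62 -0.93  1.71  0.56  1.1   1.21] F [-0.3  0.9 -1.7] gap 0.296
yel [ 554.9 -134. ] [24.8 45.8] 88.9 [285 313] [366 442]
yel [ 522.1 -133.7] [ 5.4 12.7] 0.2 [301 271] [348 290]
yel [ 503.1 -133.3] [23.4 23.1] 88.9 [276 164] [372 254]
yel [ 467.4 -203.5] [ 2.  24.2] 73.7 [0 0] [  9 116]
```

Emit:
drive_tool(deltas=[15,4,0,-0.05,0,15,8,0,-0.05,0,15,12,0,-0.05,0,15,15,0,-0.05,0,15,15,0,-0.05,0])

```text
t: 29.02
eef_pos: [0.5621, -0.1351, 0.0755]
tcp_rot: [[-0.007, -1.0, 0.019], [0.002, 0.019, 1.0], [-1.0, 0.007, 0.002]]
contact_force: [-0.6, 0.3, -1.4]
finger_gap: 0.296
```

Emit:
drive_tool(deltas=[15,0,0,0,0,15,0,0,0,0,15,0,0,0,0])

```text
t: 29.27
eef_pos: [0.566, -0.1362, 0.0824]
tcp_rot: [[0.003, -1.0, 0.02], [-0.001, 0.02, 1.0], [-1.0, -0.003, -0.001]]
contact_force: [-0.1, 0.5, 0.3]
finger_gap: 0.297
```

```bash
python3 -c "
from h import *
p=read_camera('wrist');s=st();z=s['eef_pos'][2];yel(p,z+.0326)
"
```

```text
t 29.32 p [ 0.5659 -0.1364  0.0822] zang 88.81 xz -1.0 q [ 0.67  0.8  -0.8   1.81  0.75  0.86  1.06] F [-0.3 -0.  -0.2] gap 0.299
yel [ 556.4 -135.2] [24.6 46.1] 86.8 [285 313] [366 442]
yel [ 520.4 -134.6] [40.7 40.6] 88.8 [245 194] [408 336]
```

Emit:
drive_tool(deltas=[15,0.5,0.1,0.05,0,15,1.2,0.1,0.05,0,15,1.8,0.1,0.05,0,15,1.9,0.1,0.05,0,15,1.9,0.1,0.05,0])

```text
t: 29.73
eef_pos: [0.5637, -0.1357, 0.0606]
tcp_rot: [[-0.001, -1.0, 0.021], [0.0, 0.021, 1.0], [-1.0, 0.001, 0.0]]
contact_force: [-0.0, -0.1, -0.6]
finger_gap: 0.298
```

```bash
python3 -c "
from h import *
p=read_camera('wrist');s=st();z=s['eef_pos'][2];yel(p,z+.0326)
"
```

```text
t 29.78 p [ 0.5637 -0.1357  0.0607] zang 88.83 xz -1.0 q [ 0.66  0.83 -0.77  1.82  0.78  0.82  1.03] F [-0.3  0.2 -0.8] gap 0.298
yel [ 554.  -134.8] [24.6 45.8] 86.8 [285 313] [366 442]
yel [ 521.6 -134.5] [41.6 35.6] 88.8 [244 217] [407 339]
yel [ 523.3 -134.5] [45.6 44.2] 88.8 [235 207] [416 357]
```

Emit:
drive_tool(deltas=[15,0,-0.1,0,0,15,0.1,-0.1,0,0,15,0.1,-0.1,0,0])

```text
t: 30.03
eef_pos: [0.5651, -0.1357, 0.0605]
tcp_rot: [[0.0, -1.0, 0.021], [-0.0, 0.021, 1.0], [-1.0, -0.0, -0.0]]
contact_force: [-1.5, -0.1, 9.8]
finger_gap: 0.301
```

Emit:
drive_tool(deltas=[15,0.1,0,0,0,15,0.1,0,0,0])

```text
t: 30.2
eef_pos: [0.5655, -0.1359, 0.0601]
tcp_rot: [[0.001, -1.0, 0.021], [-0.001, 0.021, 1.0], [-1.0, -0.001, -0.001]]
contact_force: [-5.1, -1.5, 20.0]
finger_gap: 0.296
```

Emit:
drive_tool(deltas=[15,-0.15,0,0,0,35,-0.15,0,0,0,50,-0.15,0,0,0,55,-0.15,0,0,0,55,-0.15,0,0,0])

```text
t: 30.62
eef_pos: [0.5648, -0.1357, 0.0604]
tcp_rot: [[-0.0, -1.0, 0.021], [0.0, 0.021, 1.0], [-1.0, 0.0, 0.0]]
contact_force: [0.5, -0.2, -0.2]
finger_gap: 0.551
```

Emit:
drive_tool(deltas=[55,-1,0,0,0,55,-4,0,0,0,55,-8,0,0,0,55,-12,0,0,0,55,-15,0,0,0])

```text
t: 31.03
eef_pos: [0.5651, -0.1352, 0.2142]
tcp_rot: [[0.002, -1.0, 0.02], [0.0, 0.02, 1.0], [-1.0, -0.002, 0.0]]
contact_force: [-0.1, 0.2, -0.5]
finger_gap: 0.551
```

Emit:
drive_tool(deltas=[55,-3,0,3,0,55,-4,0,6,0,55,-4,0,6,0])

```text
t: 31.28
eef_pos: [0.567, -0.0696, 0.2548]
tcp_rot: [[0.005, -1.0, 0.015], [0.001, 0.015, 1.0], [-1.0, -0.005, 0.002]]
contact_force: [-0.7, 1.0, 0.0]
finger_gap: 0.547
```

```bash
python3 -c "
from h import *
q=read_camera('side');p=read_camera('wrist');s=st();yel(p,.093);box(p,'call_remote_mid',.02,1);box(p,'eraser_mid',.021,1);box(p,'glue_mid',.06,1)
box(q,'lead_packet_mid',.008,1);box(q,'eye_loupe_mid',.015,1)
a=cv2.resize(p['color'][100:,60:500,::-1],(440,380));b=cv2.resize(q['color'][160:320,220:520,::-1],None,fx=1.4,fy=1.4)
c=np.zeros((380+b.shape[0],440,3),np.uint8);c[:380]=a;c[380:,:b.shape[1]]=b;cv2.imwrite('pics/fin.png',c[:600])
"
```

```text
t 31.38 p [ 0.5661 -0.0747  0.2517] zang 88.95 xz -1.0 q [ 0.68  0.59 -0.95  1.71  0.53  1.12  1.12] F [-0.6 -1.   0.2] gap 0.55
yel [ 545.9 -120.2] [67.7 67.1] 89.0 [215 159] [306 245]
call_remote_mid 0.94 c(mm) 478.7 -132.0 size 61.2 40.6 long axis deg 179.1 px 232 279 74 147
eraser_mid 0.66 c(mm) 562.0 -222.4 size 51.7 23.5 long axis deg 89.1 px 141 196 193 217
glue_mid 0.82 c(mm) 566.0 -136.0 size 50.9 28.3 long axis deg 146.9 px 229 274 194 244
lead_packet_mid 0.48 c(mm) 556.8 210.0 size 62.3 28.6 long axis deg 87.6 px 306 329 240 249
eye_loupe_mid 0.53 c(mm) 630.6 314.9 size 45.6 36.4 long axis deg 30.8 px 273 286 214 228
```

View pics/fin.png

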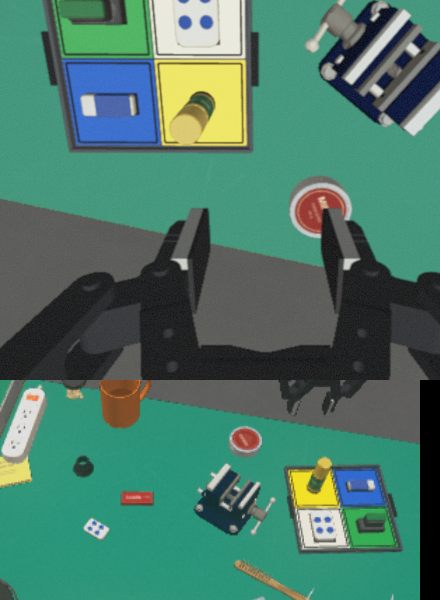

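```bash
python3 -c "
from bench import *
print(hand_in())"
```

```text
the job is handed in; nothing more can be done
None
```

The tray is filled and the job is handed in. The eraser, date stamp, middle-sized call remote (buttons up) and, last of all, the glue stick are on their inserts. The simulated clock read about 31 s. At the end the gripper was open, about 25 cm above the desk and touching nothing.

| Item | Last check against its silhouette | Angle to the tray |
|---|---|---|
| Eraser | within about 1 mm | within about 0.5° |
| Date stamp | about 1 mm, last measured just before release, then seen square in a picture | within about 0.5° |
| Call remote | 1–2 mm | within about 0.5° |
| Glue stick | about 1 mm, upright | round, does not apply |

- **Left alone:** the red lead packet measured within 2 mm of its first position. The eye loupe's centre read 3 to 8 mm differently between views, which is coarse network scatter. The arm went nowhere near it.
- **Disagreements between readings:** views of the same placed item from different angles differ by 1–2 mm, because the sides of the items show in the picture. The remote's last reading in x was 1.7 mm off its silhouette, but the one just after release was 0.1 mm off. In the final wrist picture the stamp lies at the picture's edge, so it was not measured again.
- **Forces:** the highest force I read at the wrist was about 20 N, while setting the glue stick down.

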